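# Post a spare toothbrush head into the wall pocket

### The job

Put the little brush-head case away in the wall pocket without grasping it: with one fingertip push the pocket's sloping thumb tab forward, away from you, so that its spring flap swings down, and while that finger keeps the flap open, push the case gently along its tray with the other finger until it drops into the pocket. Open the flap before the case gets onto it; do not pinch or lift the case, and leave everything else on the ledge and table where it is. Then take the hand away so that the flap springs fully shut over the case.

Things in the scene. Friction and masses are not known exactly. Their poses are not given: they have to be found in the camera images.
- pocket: White plastic wall pocket with clear far wall, clipped over the far edge of the green tiled ledge (200 mm deep, 540 wide, 120 high), about mid-way along it and turned with it. Origin: middle of the flap's hinge line, level with the tray's top (123 mm above the table, 3 mm above the tiles). x points from the tray into the pocket, away from the robot; y along the hinge to the left; z up.
- tray_end (a point): Middle of the open near end of the pocket's tray, on its top: x = -112 mm, y = -37.5 mm in the pocket's frame. The tray is a flat strip lying on the ledge from here to the hinge line, with a low rib on each side, 38 mm apart inside, standing 6 mm above the tray.
- pocket_floor (a point): Middle of the pocket's inner floor, 111 mm below the tray's top. The inside spans x = 0 to 78 mm and y = -66 to 66 mm in the pocket's frame; the mouth on top is covered by the flap, and beyond x = 66 mm by a fixed lip.
- flap (a joint): Grey trapdoor flap over the mouth, 60 mm deep, 130 wide, hinged along its near edge at the tray's end. 0 rad: shut, level with the tray; grows as it swings down, stop at 1.65 rad. A spring shuts it (a level push of 2 N on the tab's roller starts it, 4 to 12 N when wide open); shut, it bears the case's weight. The thumb tab is one piece with it: pushing the tab along the pocket's +x opens it.
- tab_tip (a point): Axis of a free-turning steel roller (10 mm thick, 30 long) along the upper edge of the thumb tab, a stiff grey plate 34 mm wide centred at y = +37.5 mm (pocket frame), 50 mm from hinge line to this axis. Shut: the tab leans 60 deg towards the robot, axis at x = -43, z = 25 mm. It turns with the flap: axis at x = -25 mm: 0.52 rad; -15: 0.74; 0: 1.05; at the stop 35 deg past upright.
- case_center (a point): Centre of the brush-head case: rounded white box, clear upper half with a brush head inside, 34 mm long (x, along the tray), 30 wide, 28 high, about 40 g. It stands on the tray between the ribs, on the line y = -37.5 mm of the pocket's frame, far face short of the flap. It tips over the hinge edge and slides in once its centre is past x = 0 with the flap down.
- tumbler: Steel tumbler, 68 mm across, 90 mm high, upright at one end of the ledge; origin under its centre. Leave alone.
- jar: Glass jar with a steel cap, 64 mm across, 80 mm high, upright at the other end of the ledge (either end); origin under its centre. Leave alone.
- comb: Yellow comb, 150 mm long along its y, 5 mm thick, lying flat on the near part of the ledge; origin under its centre. Leave alone.
- nailbrush: Small wooden nail brush, 88 mm long along its y, 40 mm wide, 30 mm high, on the near left part of the ledge; origin under its centre. Leave alone.
- lotion: White lotion bottle, 60 mm across, 150 mm high, on the table beyond the ledge on the left; origin under its centre. Leave alone.
- soapdish: White ceramic soap dish with soap, 90 x 130 mm, 29 mm high, on the table beyond the ledge on the right; origin under its centre. Leave alone.
Mind the look-alikes: they are no part of the job. What is shaped like the part that bears case_center but orange is not meant.

How it is judged:
On the way, in this order (a step that is already met when the one before it is completed fails the run):
1. the hand holds the flap open by its tab (over 0.4 rad) while the case is still on the tray (value of joint flap above 0.4 rad and contact force between any of the fingers, the arm and flap above 0.2 N and x of case_center in the frame of pocket below 0.006 m and z of case_center in the frame of pocket above 0.004 m), for 0.1 s.
2. the case has dropped into the pocket (x of case_center in the frame of pocket between -0.008 and 0.08 m and y of case_center in the frame of pocket between -0.068 and 0.068 m and z of case_center in the frame of pocket below -0.045 m), for 0.1 s.
At the end, for the whole second after the job is handed in: The case lies at rest (under 30 mm/s) inside the pocket, its centre between the pocket's walls and more than 65 mm below the tray, and the flap is shut again (under 0.06 rad) (x of case_center in the frame of pocket between -0.008 and 0.08 m and y of case_center in the frame of pocket between -0.068 and 0.068 m and z of case_center in the frame of pocket below -0.065 m and linear speed of case below 0.03 m/s and value of joint flap below 0.06 rad); the robot touches nothing.
It fails at once if the case was lifted (centre over 36 mm above the tray; it rests at 14 mm) (z of case_center in the frame of pocket above 0.036 m).
It fails at once if the case was pushed onto the flap before the flap was open (centre 10 mm past the hinge with the flap under 0.25 rad) (x of case_center in the frame of pocket above 0.01 m and z of case_center in the frame of pocket above 0 m and value of joint flap below 0.25 rad).
It fails at once if the case was squeezed or rammed (over 15 N from the fingers) (contact force between the fingers and case above 15 N).
It fails at once if a bystander was moved by more than 20 mm (distance of any of tumbler, jar, comb, nailbrush, lotion, soapdish from where it was at the start of the episode above 0.02 m).
It also fails if it takes over 35 s, if anything falls off the work surface, if the arm or the gripper's body presses on something with over 40 N, if the wrist force passes 120 N, or if a joint passes its speed limit or range.

### The arm

A 6-joint arm with a two-finger parallel gripper is mounted at the origin on the work surface. World frame = base frame: x ahead of the robot, y to its left, z up, the work surface at z = 0. Lengths are in m, angles in rad, forces in N, time in s.
With the tool pointing down it reaches from about 0.4 to 0.825 m from the base axis. Payload 7 kg.
Tool frame: the origin (TCP) lies at the very end of the fingers, on their centre line; the grasp point (between the pads) lies 19 mm behind it; z points along the fingers, y is the line along which they close (so a half turn about z gives the same grasp; the last joint's range is limited). The gripper opens to 88 mm and grips with 3 to 60 N. Pads are 19 mm wide; open, the fingers measure 130 mm over their backs; the gripper's body (78 mm by 193 mm) begins 47 mm behind the grasp point.
Start: joints at [-0.954, 0.359, 0.012, 0, -1.224, -0.288], TCP at [0.218, -0.639, 0.227] pointing down, gripper open.
Joint ranges: [-3.07, 3.07], [-1.43, 2.12], [-1.02, 1.25], [-3.03, 1.67], [-3.05, -0], [-3.03, 3.03]. Speed limits (rad/s): [2.39, 2.39, 3.01, 3.14, 3.14, 3.14].

### API

Orientations are given as [roll, pitch, yaw] about the fixed x, y, z axes, in that order (R = Rz(yaw) Ry(pitch) Rx(roll)).
In Python, from station import arm gives the robot as it stands.
- The arm moves only by the tool step_arm, never from a script. Its argument "rows" is a list of rows, each a list of 5 numbers: the shift along the world's x, y, z in m, then the turn about the world's z in rad, then the finger opening in m, from 0 to 0.0876. In form: [[x, y, z, spin, gripper], ...]. A call has 1 to 20 rows; each row is the pose to reach, as a shift and turn from the pose commanded when the call began; what a row does not reach only later rows make up. A row lasts 1/10 s, in which the tool goes at most 50 mm and 8.59 degrees, less where a joint would pass 70% of its speed; a pose out of reach is approached as far as the arm can. A call with a gripper value outside its range is refused whole. The fingers move at their own pace and stop on an object; "newtons" is the grip in N (left out, the last holds). Time passes only in rows, so rows that repeat a pose let the fingers close. It gives the time, the measured TCP pose, the force, the opening and the grip force at its end, in the units of the state.
- arm.get_state(): the state, without advancing time (a new reading comes with each control period).
- arm.grab_frame(name): name is "scene" or "side" or "wrist"; returns a dict with "color" (384x512x3 uint8, blue, green, red), "vfov" (degrees; the focal length in pixels is half the picture's height over the tangent of half this angle, whatever the lens; pixels are square), "cx", "cy" (the principal point, pixels), "rvec" (rotation vector, rad) and "tvec" (3), from world to camera coordinates, as OpenCV has them. Camera axes: x right, y down, z forward; pixel columns grow to the right and rows downward; lengths in m; the calibration is good to about 2 mm. A picture is of the moment at which its call begins. There is no depth.
- arm.job_done(): hands the job in; it is judged then, once.
The state is a dict: "t": time; "q": joint angles; "qd": joint speeds; "joint_efforts": joint torques, N m; "eef_pos": TCP position; "ee_rot": TCP orientation; "force": force on the tool from outside, world axes, zero at the start; "moment": the same for the moment, N m; "width": finger opening in m; "gripper_force": force on a finger pad.
Only numpy, scipy, OpenCV 4.12 (cv2) and the standard library are available. Lean on these libraries where they do the work, as an engineer would, in place of code of your own. Each camera call takes 0.05 s, during which the arm holds its last target. There are 200 camera calls.

## Working session

There is one attempt and no reset: what is moved stays moved. The work goes in short steps, Python scripts to look and compute and a tool call to move; the robot and the scene stay as the last step left them, time stands still between calls to the robot, and variables do not carry over. Pictures are saved under pics/ and viewed, at most 10 in all, crops included, and the job is handed in when it is done.

Besides the shell and the picture viewer there is one more tool, called after "Request:" as name([rows], argument=value, ...), one row to a line, values as JSON. step_arm: Moves the arm, as the interface text tells. Its arguments: {"type":"object","properties":{"rows":{"type":"array"},"newtons":{"type":"number"}},"required":["rows"]}

```bash
mkdir -p pics
cat > h.py <<'E'
import numpy as np, cv2
from station import arm
def grab(n,save=None):
    f=arm.grab_frame(n)
    if save: cv2.imwrite('pics/'+save,f['color'])
    return f
def K(f):
    h=f['color'].shape[0]; fl=h/2/np.tan(np.radians(f['vfov'])/2)
    return np.array([[fl,0,f['cx']],[0,fl,f['cy']],[0,0,1.]])
def ray(f,u,v):
    R=cv2.Rodrigues(np.array(f['rvec'],float))[0]; t=np.array(f['tvec'],float).ravel()
    d=R.T@np.linalg.inv(K(f))@np.array([u,v,1.]); return -R.T@t,d
def onz(f,u,v,z):
    o,d=ray(f,u,v); return o+d*(z-o[2])/d[2]
def proj(f,P):
    return cv2.projectPoints(np.array(P,float).reshape(-1,1,3),np.array(f['rvec'],float),np.array(f['tvec'],float),K(f),None)[0].reshape(-1,2)
E
python3 - <<'E'
from h import *
a=grab('scene','scene.png');b=grab('side','side.png')
import pickle;pickle.dump((a,b),open('ab.pkl','wb'))
for f in (a,b): print(f['vfov'],ray(f,f['cx'],f['cy']))
s=arm.get_state();print(s['t'],s['eef_pos'],s['ee_rot'],s['width'])
cv2.imwrite('pics/both.png',cv2.resize(np.vstack([a['color'],b['color']]),None,fx=.78,fy=.78))
E
```

```text
49.90036372818877 (array([ 0.96058771, -0.49158269,  0.90904704]), array([-0.38916734,  0.51112365, -0.76635592]))
48.5250653063947 (array([0.41764218, 0.90986521, 0.99788148]), array([ 0.12170134, -0.70019182, -0.70350565]))
0.1 [ 0.21776031 -0.63844243  0.22573194] [ 3.14010144e+00 -1.61846425e-04 -2.81294198e+00] 0.08770811898994779
```

View pics/scene.png

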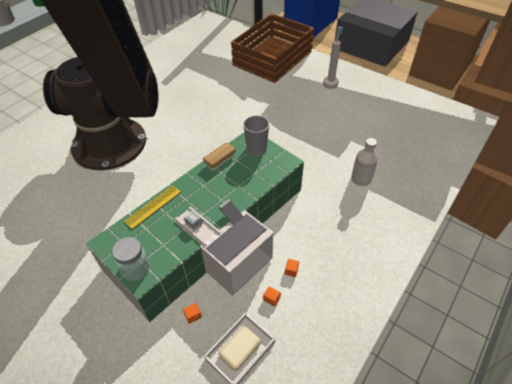

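View pics/side.png

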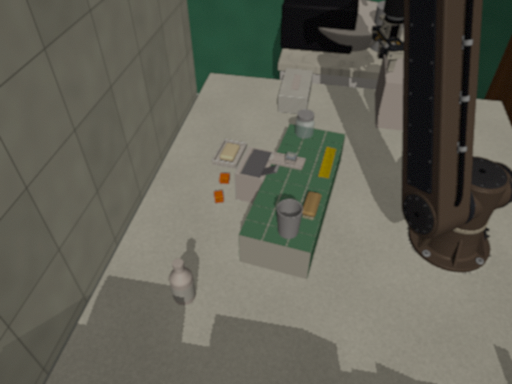

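The scene shows the pocket around (235,245), the dark flap at (238,235), the thumb tab at (232,212) and the case on its tray at about (193,217). Candidates for the case are the white/clear box at (193,217) and the orange blocks at (192,313), (272,296) and (292,267). The white one on the tray fits the description; the orange ones lie on the table and are look-alikes. I'll confirm with an enlarged crop.

Run:
```python
from h import *
import pickle;a,b=pickle.load(open('ab.pkl','rb'))
c=cv2.resize(a['color'][180:300,150:310],None,fx=5,fy=5,interpolation=cv2.INTER_CUBIC)
cv2.imwrite('pics/crop.png',c)
# ledge top by green mask -> corners on z=.12
for n,f in (('scene',a),('side',b)):
    h=cv2.cvtColor(f['color'],cv2.COLOR_BGR2HSV)
    m=cv2.inRange(h,(60,90,50),(95,255,255)); 
    if n=='side': m[:100]=0
    m=cv2.morphologyEx(m,cv2.MORPH_CLOSE,np.ones((15,15)))
    cs=max(cv2.findContours(m,0,2)[0],key=cv2.contourArea)
    hull=cv2.convexHull(cs); p=cv2.approxPolyDP(hull,5,True)[:,0]
    for q in p: print(n,q,onz(f,*q,.12).round(3))
```

```text
scene [199 251] [ 0.561 -0.18   0.12 ]
scene [203 272] [ 0.603 -0.215  0.12 ]
scene [150 318] [ 0.585 -0.354  0.12 ]
scene [141 299] [ 0.541 -0.337  0.12 ]
side [317 131] [ 0.432 -0.314  0.12 ]
side [341 136] [ 0.349 -0.301  0.12 ]
side [323 213] [0.382 0.071 0.12 ]
side [299 189] [ 0.46  -0.013  0.12 ]
side [304 155] [ 0.462 -0.175  0.12 ]
```

View pics/crop.png

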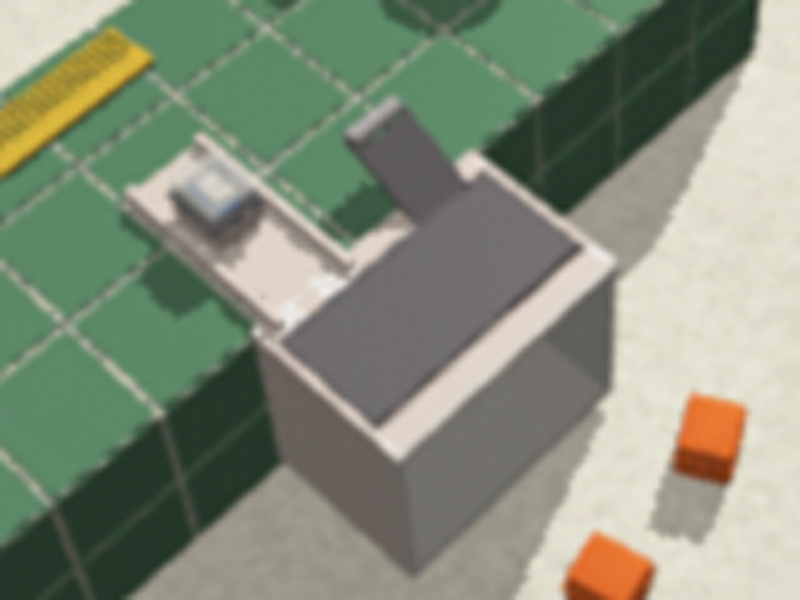

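The crop confirms it: a white case with a clear upper half sits on the tray at crop (212,195). The flap corners are at crop (285,340), (485,178), (580,248) and (378,425), and the tab roller is at (378,118).

Run:
```python
from h import *
import pickle;a,b=pickle.load(open('ab.pkl','rb'))
g=lambda u,v,z: onz(a,150+(u+.0)/5-.4,180+v/5-.4,z)
P=np.array([g(*q,.123) for q in [(285,340),(485,178),(580,248),(378,425)]]); print(P.round(4))
M=np.array([[0,-65],[0,65],[60,65],[60,-65]])/1e3
A=M-M.mean(0);B=P[:,:2]-P[:,:2].mean(0)
th=np.arctan2((A[:,0]*B[:,1]-A[:,1]*B[:,0]).sum(),(A*B).sum())
R=np.array([[np.cos(th),-np.sin(th)],[np.sin(th),np.cos(th)]])
o=P[:,:2].mean(0)-R@M.mean(0); print('origin',o,'yaw',th,'res',(P[:,:2]-(M@R.T+o)).round(4).tolist())
pk=lambda p:(R.T@(p[:2]-o)*1e3).round(1)
for n,q,z in [('case top ctr',(215,183),.151),('roller',(378,118),.153),('tray L',(200,138),.129),('tray R',(130,190),.129),('comb end',(152,58),.125)]: print(n,pk(g(*q,z)))
for n,q,z in [('nailbrush',(219,155),.15),('nb right end',(206,160),.15),('nb left',(235,147),.15),('comb L',(179,190),.125),('comb R',(127,224),.125),('tumbler',(256,124),.21),('jar',(128,246),.2)]: print(n,pk(onz(a,*q,z)))
np.save('pose.npy',[*o,th])
```

```text
[[ 0.5709 -0.165   0.123 ]
 [ 0.5893 -0.0412  0.123 ]
 [ 0.649  -0.0477  0.123 ]
 [ 0.6317 -0.1742  0.123 ]]
origin [ 0.58051708 -0.10284298] yaw -0.13937096530660428 res [[-0.0006, 0.0022], [-0.0003, -0.0028], [0.0001, -0.0009], [0.0008, 0.0014]]
case top ctr [-71.9 -39. ]
roller [-44.3  37.3]
tray L [-112.2  -18.2]
tray R [-112.3  -60.7]
comb end [-171.    -0.7]
nailbrush [-174.1  136.2]
nb right end [-185.1  101. ]
nb left [-165.4  185.3]
comb L [-1.759e+02  1.000e-01]
comb R [-182.9 -149.6]
tumbler [-139.9  239.7]
jar [ -76.8 -197.1]
```

Request:
step_arm([
  [0, 0, 0.034, 0, 0.054],
  [0.015, 0.035, 0.034, -0.03, 0.054],
  [0.033, 0.075, 0.034, -0.06, 0.054],
  [0.052, 0.118, 0.034, -0.1, 0.054],
  [0.071, 0.161, 0.034, -0.136, 0.054],
  [0.09, 0.204, 0.034, -0.172, 0.054],
  [0.109, 0.247, 0.034, -0.208, 0.054],
  [0.128, 0.29, 0.034, -0.244, 0.054],
  [0.147, 0.333, 0.034, -0.28, 0.054],
  [0.166, 0.376, 0.034, -0.316, 0.054],
  [0.185, 0.419, 0.034, -0.352, 0.054],
  [0.204, 0.462, 0.034, -0.39, 0.054],
  [0.222, 0.503, 0.034, -0.425, 0.054],
  [0.236, 0.534, 0.034, -0.452, 0.054],
  [0.244, 0.552, 0.034, -0.468, 0.054],
  [0.244, 0.552, 0.034, -0.468, 0.054],
  [0.244, 0.552, 0.034, -0.468, 0.054],
])

```text
t: 1.8
eef_pos: [0.4617, -0.0865, 0.2602]
ee_rot: [-3.141, -0.001, 3.004]
force: [-0.4, -0.2, -0.2]
width: 0.0538
gripper_force: 0.0
```

Run:
```python
from h import *
import pickle
f=grab('wrist','w1.png');pickle.dump(f,open('w.pkl','wb'))
s=arm.get_state();print(s['t'],s['eef_pos'],s['ee_rot'],s['width'],s['force'])
x,y,th=np.load('pose.npy');c,sn=np.cos(th),np.sin(th)
W=lambda p:[x+c*p[0]-sn*p[1],y+sn*p[0]+c*p[1],.123+p[2]]
for n,p in dict(hingeR=(0,-.065,0),hingeL=(0,.065,0),farL=(.06,.065,0),farR=(.06,-.065,0),roller=(-.043,.0375,.025),tray=(-.112,-.0375,0)).items(): print(n,proj(f,W(p)).round(1))
```

```text
1.85 [ 0.46155948 -0.08702385  0.26030173] [-3.14143117e+00 -6.53230846e-04  3.00292136e+00] 0.054048932742407234 [-1.25357308  0.13760594  0.38610959]
hingeR [[197.1 296.6]]
hingeL [[327.  296.9]]
farL [[324.1 348. ]]
farR [[199.8 347.7]]
roller [[304.  269.8]]
tray [[221.5 188.1]]
```

View pics/w1.png

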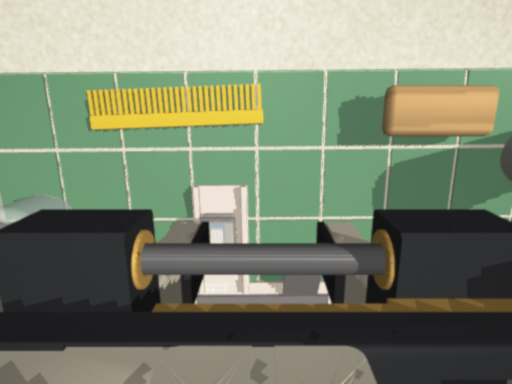

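The wrist view shows the tray end at row 186 and columns 193-247, within 2 mm of the prediction, so the pose holds. Next I descend behind the case.

Request:
step_arm([
  [0, 0, -0.03, 0, 0.054],
  [0, 0, -0.07, 0, 0.054],
  [0, 0, -0.1, 0, 0.054],
  [0, 0, -0.118, 0, 0.054],
  [0, 0, -0.126, 0, 0.054],
  [0, 0, -0.126, 0, 0.054],
])

```text
t: 2.45
eef_pos: [0.4612, -0.0876, 0.1339]
ee_rot: [-3.141, -0.002, 3.001]
force: [-0.7, 0.3, -0.1]
width: 0.0539
gripper_force: 0.0
```

Run:
```python
from h import *
f=grab('scene');g=grab('side')
c=lambda f,u,v,w,h,s:cv2.resize(f['color'][v:v+h,u:u+w],None,fx=s,fy=s,interpolation=cv2.INTER_CUBIC)
cv2.imwrite('pics/d1.png',np.hstack([c(f,150,150,130,130,3),c(g,230,110,130,130,3)]))
print(arm.get_state()['eef_pos'],arm.get_state()['force'])
```

```text
[ 0.46248111 -0.0872229   0.13547428] [0.2601567  1.00568428 1.20965643]
```

View pics/d1.png

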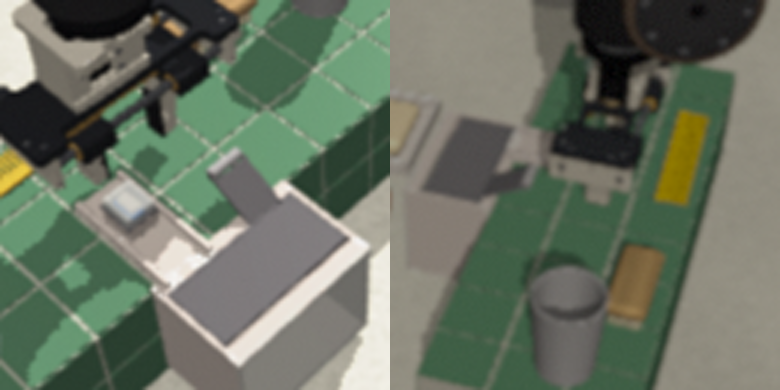

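The fingers straddle correctly: the right one is behind the case and the left one is in line with the tab. I'll sweep forward along the pocket's x until just short of the tab.

Request:
step_arm([
  [0.004, -0.0006, 0, 0, 0.054],
  [0.008, -0.0011, 0, 0, 0.054],
  [0.012, -0.0017, 0, 0, 0.054],
  [0.0158, -0.0022, 0, 0, 0.054],
  [0.0198, -0.0028, 0, 0, 0.054],
  [0.0238, -0.0033, 0, 0, 0.054],
  [0.0277, -0.0039, 0, 0, 0.054],
  [0.0317, -0.0044, 0, 0, 0.054],
  [0.0356, -0.005, 0, 0, 0.054],
  [0.0396, -0.0056, 0, 0, 0.054],
  [0.0436, -0.0061, 0, 0, 0.054],
  [0.0475, -0.0067, 0, 0, 0.054],
  [0.0515, -0.0072, 0, 0, 0.054],
  [0.0545, -0.0076, 0, 0, 0.054],
  [0.0545, -0.0076, 0, 0, 0.054],
])

```text
t: 4.05
eef_pos: [0.5169, -0.0945, 0.1345]
ee_rot: [-3.142, 0.0, 3.002]
force: [0.9, -0.4, 0.2]
width: 0.0542
gripper_force: 0.0
```

Run:
```python
from h import *
f=grab('scene')
cv2.imwrite('pics/d2.png',cv2.resize(f['color'][165:295,150:280],None,fx=4,fy=4,interpolation=cv2.INTER_CUBIC))
print(arm.get_state()['eef_pos'],arm.get_state()['force'])
```

```text
[ 0.51654801 -0.0944412   0.13447237] [-0.83657861  0.53076077 -0.52265232]
```

View pics/d2.png

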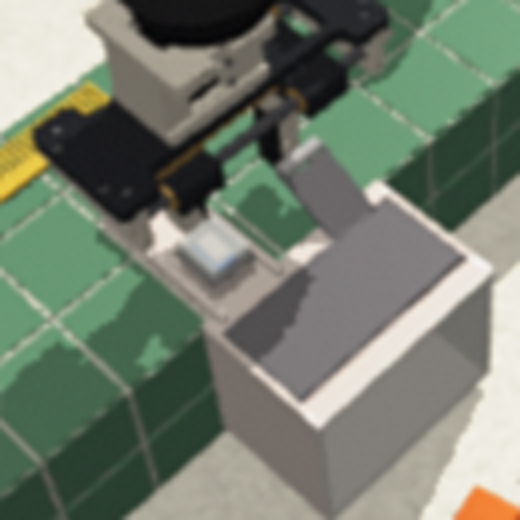

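The case is ahead of the right finger, the left finger is just short of the roller, and the flap is still shut. Next I push the tab to about 0.5 rad and hold.

Request:
step_arm([
  [0.002, -0.0003, 0, 0, 0.054],
  [0.004, -0.0006, 0, 0, 0.054],
  [0.006, -0.0008, 0, 0, 0.054],
  [0.008, -0.0011, 0, 0, 0.054],
  [0.01, -0.0014, 0, 0, 0.054],
  [0.012, -0.0017, 0, 0, 0.054],
  [0.014, -0.002, 0, 0, 0.054],
  [0.016, -0.0022, 0, 0, 0.054],
  [0.018, -0.0025, 0, 0, 0.054],
  [0.02, -0.0028, 0, 0, 0.054],
  [0.022, -0.0031, 0, 0, 0.054],
  [0.024, -0.0034, 0, 0, 0.054],
  [0.026, -0.0036, 0, 0, 0.054],
  [0.026, -0.0036, 0, 0, 0.054],
  [0.026, -0.0036, 0, 0, 0.054],
  [0.026, -0.0036, 0, 0, 0.054],
])

```text
t: 5.7
eef_pos: [0.5424, -0.098, 0.1345]
ee_rot: [3.142, 0.0, 3.002]
force: [-1.9, 1.6, -0.4]
width: 0.0541
gripper_force: 1.2
```

Run:
```python
from h import *
f=grab('scene')
cv2.imwrite('pics/d3.png',cv2.resize(f['color'][165:295,150:280],None,fx=4,fy=4,interpolation=cv2.INTER_CUBIC))
print(arm.get_state()['eef_pos'],arm.get_state()['force'])
```

```text
[ 0.54241131 -0.09801383  0.13458237] [-2.56337137  1.1817498   0.08453305]
```

View pics/d3.png

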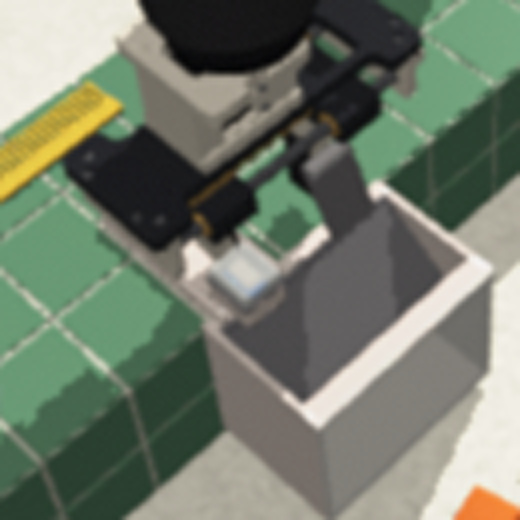

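The flap is well open (about 0.5 rad) with the left finger on the tab, and the case is still on the tray, around (245,270) in the crop. I'll keep pushing until it tips in.

Request:
step_arm([
  [0.003, -0.0004, 0, 0, 0.054],
  [0.006, -0.0008, 0, 0, 0.054],
  [0.009, -0.0013, 0, 0, 0.054],
  [0.012, -0.0017, 0, 0, 0.054],
  [0.015, -0.0021, 0, 0, 0.054],
  [0.018, -0.0025, 0, 0, 0.054],
  [0.021, -0.0029, 0, 0, 0.054],
  [0.024, -0.0034, 0, 0, 0.054],
  [0.027, -0.0038, 0, 0, 0.054],
  [0.03, -0.0042, 0, 0, 0.054],
  [0.033, -0.0046, 0, 0, 0.054],
  [0.035, -0.0049, 0, 0, 0.054],
  [0.035, -0.0049, 0, 0, 0.054],
  [0.035, -0.0049, 0, 0, 0.054],
  [0.035, -0.0049, 0, 0, 0.054],
  [0.035, -0.0049, 0, 0, 0.054],
])

```text
t: 7.35
eef_pos: [0.573, -0.1024, 0.1331]
ee_rot: [-3.141, -0.009, 3.002]
force: [-14.9, 7.8, 5.0]
width: 0.0539
gripper_force: 7.9
```

Run:
```python
from h import *
f=grab('scene')
cv2.imwrite('pics/d4.png',cv2.resize(f['color'][165:295,150:280],None,fx=4,fy=4,interpolation=cv2.INTER_CUBIC))
print(arm.get_state()['eef_pos'],arm.get_state()['force'])
```

```text
[ 0.57295245 -0.1024443   0.13311447] [-15.29003472   8.21154526   5.77770728]
```

View pics/d4.png

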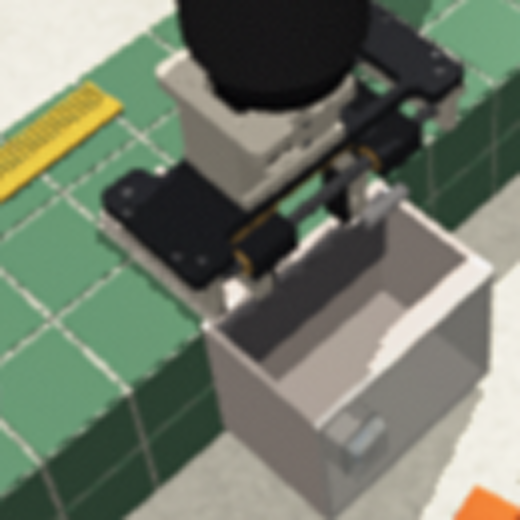

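The case is inside the pocket, visible through the clear wall at (360,435) in the crop. I'll back off straight and then lift clear.

Request:
step_arm([
  [-0.006, 0.0008, 0, 0, 0.054],
  [-0.012, 0.0017, 0, 0, 0.054],
  [-0.018, 0.0025, 0, 0, 0.054],
  [-0.024, 0.0034, 0, 0, 0.054],
  [-0.03, 0.0042, 0, 0, 0.054],
  [-0.036, 0.005, 0, 0, 0.054],
  [-0.042, 0.0059, 0, 0, 0.054],
  [-0.048, 0.0067, 0, 0, 0.054],
  [-0.054, 0.0076, 0, 0, 0.054],
  [-0.062, 0.0087, 0, 0, 0.054],
  [-0.072, 0.0101, 0, 0, 0.054],
  [-0.082, 0.0115, 0, 0, 0.054],
  [-0.09, 0.0126, 0.01, 0, 0.054],
  [-0.095, 0.0133, 0.04, 0, 0.054],
  [-0.095, 0.0133, 0.08, 0, 0.054],
  [-0.095, 0.0133, 0.12, 0, 0.054],
  [-0.095, 0.0133, 0.14, 0, 0.054],
  [-0.095, 0.0133, 0.14, 0, 0.054],
  [-0.095, 0.0133, 0.14, 0, 0.054],
])

```text
t: 9.3
eef_pos: [0.4822, -0.0894, 0.2753]
ee_rot: [3.141, 0.002, 3.002]
force: [1.6, -0.2, 0.0]
width: 0.0541
gripper_force: 0.0
```

Run:
```python
from h import *
f=grab('scene')
cv2.imwrite('pics/d5.png',cv2.resize(f['color'][165:295,150:280],None,fx=4,fy=4,interpolation=cv2.INTER_CUBIC))
print(arm.get_state()['eef_pos'],arm.get_state()['force'])
```

```text
[ 0.4818122  -0.08949802  0.27442532] [ 0.07140311  0.54470395 -0.68346503]
```

View pics/d5.png

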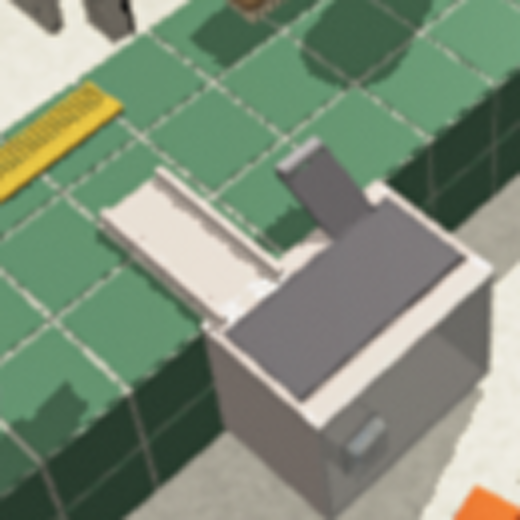

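The flap is shut, the tray is empty, the case lies in the pocket at (362,440), and the hand is clear.

```bash
python3 -c "
from station import arm
print(arm.job_done())"
```

```text
the job is handed in; nothing more can be done
None
```

The job is handed in, with no verdict shown: the last picture has the case in the pocket, the flap shut over it and the hand clear, and I saw nothing else on the ledge or table disturbed.

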